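# Set the sample-line selector by counted clicks

### The job

Set the white selector unit to the fifth sample line: turn its black knob anticlockwise until you feel it firmly against its end stop, a little past the last click, then from that last click exactly five clicks clockwise, and leave it resting in the fifth. Then press the green button fully in to confirm and let it come back up. Do not disturb the things standing round the unit.

Things in the scene. Friction and masses are not known exactly. Their poses are not given: they have to be found in the camera images.
- unit: white wedge-shaped selector unit, fixed to the worktop: 170 mm deep (x), 230 wide (y), 45 high at the front, 116 at the back, with nine brass unions 25 mm tall on its rear ledge. Origin: centre of its underside; x to its back, y to its left, z up. Its grey panel slopes up away from the front at 28.6 degrees (0.5 rad), knob on the left, button on the right.
- panel: the grey panel. Origin: where the knob's axis meets its surface; x up the slope, y to the unit's left, z square out of it, along the knob's axis. Ten white dots at 34 mm radius mark the knob's ten places, 30 degrees apart: the one by the end stop lies at 135 degrees from +x towards +y (lower left), the others follow clockwise as one looks at the panel.
- knob_axis (a point): top centre of the black knob, on its axis, 32 mm above the panel; x axis towards the pointer, z out of the panel. The knob is a round skirt 50 mm wide, up to 6 mm above the panel, with a straight grip bar 12 mm wide and 42 mm long along the pointer's direction (20 mm behind the axis, 22 before it), from 6 to 32 mm above the panel.
- pointer (a point): tip of the knob's white line, 22 mm from the axis; same axes as knob_axis. The knob has spring detents every 30 degrees (0.1 to 0.2 N m to leave one; let go between two, it snaps to the nearer), ten in all; solid stops lie 10 degrees beyond the first and last. Turning anticlockwise moves the pointer from +x towards +y of the panel. It starts two to six clicks from the anticlockwise stop.
- enter (a joint): travel of the green round push button, m: 0 up, 0.006 fully pressed; a spring returns it and about 6 N press it fully down.
- enter_top (a point): centre of the top face of the green button, 26 mm wide, standing 10 mm proud of a 42 mm wide steel collar that is 12 mm high; it travels square into the panel (against the panel's z). It lies 95 mm to the right of the knob's axis.
- vial_0: clear sample vial with a black cap, 28 mm wide, 60 mm tall, standing beside the unit; a bystander, loose. Origin: centre of its underside.
- weight_200: brass-coloured check weight, 30 mm wide, 51 mm tall, standing beside the unit; a bystander, loose. Origin: centre of its underside.
- fuse_box: small printed carton, 36x62x22 mm, lying beside the unit; a bystander, loose. Origin: centre of its underside.
- spanner: open-end spanner, 27x147x8 mm, lying in front of the unit; a bystander, loose. Origin: centre of its underside.
- marker: white and black marker pen, 17x135x16 mm, lying in front of the unit; a bystander, loose. Origin: centre of its underside.

How it is judged:
On the way, in this order (a step that is already met when the one before it is completed fails the run):
1. the knob is turned anticlockwise up against its end stop, at least 5.6 degrees past the last click (x of pointer in the frame of panel below -0.017 m and y of pointer in the frame of panel above 0 m), for 0.1 s.
2. the knob is turned to the fifth click from the stop (x of pointer in the frame of panel above 0.015 m and y of pointer in the frame of panel between -0.0092 and -0.0022 m), for 0.3 s.
3. with the knob in the fifth click, the green button is pressed fully in (all of step 2 and value of joint enter above 0.0045 m), for 0.05 s.
At the end, for the whole second after the job is handed in: The knob rests in the fifth click from the one by its anticlockwise stop (pointer within about 9 degrees of that place), the green button has been pressed (at least 4.5 of its 6 mm) with the knob there and is up again (within 1.5 mm), and nothing touches the unit (all of step 2 and value of joint enter below 0.0015 m and contact force between the fingers and unit below 0.5 N).
It fails at once if the vial_0 is moved by more than 30 mm (distance of vial_0 from where it was at the start of the episode above 0.03 m).
It fails at once if the weight_200 is moved by more than 30 mm (distance of weight_200 from where it was at the start of the episode above 0.03 m).
It fails at once if the fuse_box is moved by more than 30 mm (distance of fuse_box from where it was at the start of the episode above 0.03 m).
It fails at once if the spanner is moved by more than 30 mm (distance of spanner from where it was at the start of the episode above 0.03 m).
It fails at once if the marker is moved by more than 30 mm (distance of marker from where it was at the start of the episode above 0.03 m).
It also fails if it takes over 67 s, if anything falls off the work surface, if the arm or the gripper's body presses on something with over 40 N, if the wrist force passes 120 N, or if a joint passes its speed limit or range.

### The arm

A 6-joint arm with a two-finger parallel gripper is mounted at the origin on a cart in front of the work surface, level with it; the furniture and walls round the work are solid. World frame = base frame: x ahead of the robot, y to its left, z up, the work surface at z = 0. Lengths are in m, angles in rad, forces in N, time in s.
With the tool pointing down it reaches from about 0.3 to 0.875 m from the base axis. Payload 6.4 kg.
Tool frame: the origin (TCP) lies midway between the tips of the shut fingers; the grasp point (between the pads) lies 19 mm behind it; z points along the fingers, y is the line along which they close (so a half turn about z gives the same grasp; the last joint's range is limited). The gripper opens to 85 mm and grips with 20 to 120 N. Pads are 22 mm wide; open, the fingers measure 114 mm over their backs; the gripper's body (76 mm by 85 mm) begins 54 mm behind the grasp point. The pads swing forward as they close: fully open they stand 13 mm farther back than shut.
Start: joints at [-0.206, 0.181, 1.607, -0, 1.354, -0.206], TCP at [0.575, 0, 0.231] pointing down, gripper open.
Joint ranges: [-2.99, 2.99], [-0.89, 2.07], [0.3, 2.58], [-1.14, 4.28], [0, 2.63], [-3.12, 3.12]. Speed limits (rad/s): [2.57, 2.57, 3.01, 3.14, 3.14, 3.14].

### API

Orientations are given as a unit quaternion [w, x, y, z].
In Python, from bench import ctrl gives the robot as it stands. The module is installed in compiled form; this text tells all that it offers.
- The arm moves only by the tool move_arm, never from a script. Its argument "plan" is one flat list of numbers, 6 for each row, row after row: the shift along the world's x, y, z in units of 50 mm (1.0 is 50 mm), then the turn, a rotation vector about the world's x, y, z in rad. A call has 1 to 10 rows; each row is the pose to reach, as a shift and turn from the pose commanded when the call began; what a row does not reach only later rows make up. A row lasts 1/8 s, in which the tool goes at most 62.5 mm and 10.7 degrees, less where a joint would pass 70% of its speed; a pose out of reach is approached as far as the arm can. A call with a gripper value outside its range is refused whole. "grip" is the finger opening in mm, from 0 to 85.4, set as the call begins (left out, the last holds). The fingers move at their own pace and stop on an object; the grip force is fixed at half the most. Time passes only in rows, so rows that repeat a pose let the fingers close. It gives the time, the measured TCP pose, the force, the opening and the grip force at its end, in the units of the state.
- ctrl.get_obs(): the state, without advancing time (a new reading comes with each control period).
- ctrl.camera(name): name is "scene" or "top" or "wrist"; returns a dict with "pixels" (420x560x3 uint8, red, green, blue), "fx", "fy", "cx", "cy" (pixels), "origin" and "attitude" of the camera in the world. Camera axes: x right, y down, z forward; pixel columns grow to the right and rows downward; lengths in m; the calibration is good to about 2 mm. A picture is of the moment at which its call begins. There is no depth.
- ctrl.hand_in(): hands the job in; it is judged then, once.
The state is a dict: "time_s": time; "q": joint angles; "dq": joint speeds; "joint_efforts": joint torques, N m; "eef_pos": TCP position; "eef_rot": TCP orientation; "wrist_force": force on the tool from outside, world axes, zero at the start; "torque": the same for the moment, N m; "opening": opening from 0.0 (shut) to 1.0 (fully open); "grasp_force": force on a finger pad.
Only numpy, scipy, OpenCV 4.12 (cv2) and the standard library are available. Lean on these libraries where they do the work, as an engineer would, in place of code of your own. Each camera call takes 0.05 s, during which the arm holds its last target. There are 200 camera calls.

## Working session

There is one attempt and no reset: what is moved stays moved. The work goes in short steps, Python scripts to look and compute and a tool call to move; the robot and the scene stay as the last step left them, time stands still between calls to the robot, and variables do not carry over. Pictures are saved under pics/ and viewed, at most 10 in all, crops included, and the job is handed in when it is done.

Besides the shell and the picture viewer there is one more tool, called after ">>>" in YAML: its name, and indented under it one key for each argument. move_arm: Moves the arm, as the interface text tells. Its arguments: {"type":"object","properties":{"plan":{"type":"array"},"grip":{"type":"number"}},"required":["plan"]}

```bash
mkdir -p pics
python3 - <<'E'
from bench import ctrl
import cv2,json,pickle
d={}
for n in("scene","top"):
    c=ctrl.camera(n);d[n]=c
    cv2.imwrite(f"pics/{n}0.png",c["pixels"][:,:,::-1])
    print(n,{k:v for k,v in c.items() if k!="pixels"})
pickle.dump(d,open("c0.pkl","wb"))
o=ctrl.get_obs();print(o)
E
```

```text
scene {'fx': 456.38755903433434, 'fy': 456.38755903433434, 'cx': 286.8226725682736, 'cy': 210.2840815673817, 'origin': array([-0.06705863,  0.60182806,  0.55241433]), 'attitude': array([ 0.18506481, -0.30998926,  0.79057439, -0.49462086])}
top {'fx': 380.70120699981703, 'fy': 380.70120699981703, 'cx': 273.153943562081, 'cy': 210.38694552613302, 'origin': array([ 0.39568433, -0.10227461,  0.96700587]), 'attitude': array([ 0.06397357, -0.70520381,  0.70527075, -0.0344694 ])}
{'time_s': 0.1, 'q': array([-2.06315678e-01,  1.81501659e-01,  1.60789223e+00,  6.21182648e-06,
        1.35380656e+00, -2.06254302e-01]), 'dq': array([-0.00098167, -0.00146693, -0.00476524, -0.00042108, -0.00070195,
       -0.00194092]), 'joint_efforts': array([-2.02498759e-04, -4.45872438e+01, -3.52238703e+01, -4.27332343e-04,
        4.16999465e-03,  3.20961749e-05]), 'eef_pos': array([5.74507195e-01, 1.13607921e-04, 2.30462239e-01]), 'eef_rot': array([-6.74482695e-04,  7.07128726e-01,  7.07084378e-01, -4.37422044e-04]), 'wrist_force': array([0.02578951, 0.10497031, 0.23328647]), 'torque': array([ 0.07011726,  0.00263075, -0.03782667]), 'grasp_force': 0.0, 'opening': 1.0004367044401787}
```

View pics/top0.png

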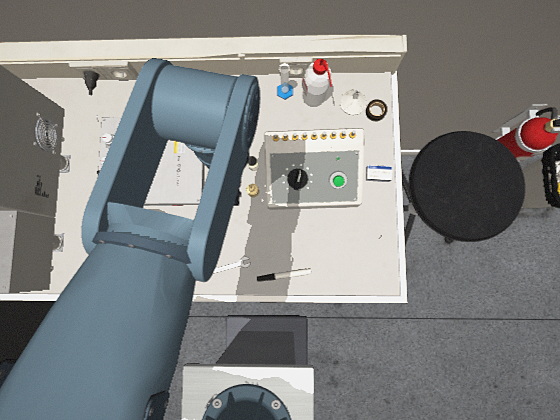

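View pics/scene0.png

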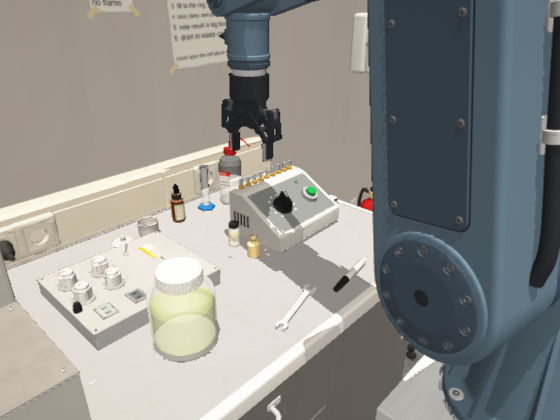

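Top view: the unit's centre is near (313,170), the knob at (298,179) and the green button at (338,180). The weight stands at (252,189), the vial at about (252,160), the box at (379,172) and the marker at (285,274). I'll zoom in for exact features.

Run:
```python
import pickle,cv2,numpy as np
d=pickle.load(open("c0.pkl","rb"))
t=d["top"]["pixels"][122:216,255:395];s=d["scene"]["pixels"][150:260,220:350]
a=cv2.resize(t,None,fx=5.7,fy=5.7,interpolation=cv2.INTER_CUBIC)
b=cv2.resize(s,None,fx=5,fy=5,interpolation=cv2.INTER_CUBIC)
cv2.imwrite("pics/t1.png",a[:,:,::-1]);cv2.imwrite("pics/s1.png",b[:,:,::-1])
for n in d:
    p=d[n]["pixels"].astype(int);h=cv2.cvtColor(d[n]["pixels"],cv2.COLOR_RGB2HSV)
    m=cv2.inRange(h,(50,120,60),(80,255,255));k,l,st,ce=cv2.connectedComponentsWithStats(m)
    print(n,[(st[i,4],ce[i].round(2)) for i in range(1,k) if st[i,4]>8])
```

```text
scene [(np.int32(61), array([310.85, 190.46]))]
top [(np.int32(88), array([338.18, 180.53]))]
```

View pics/t1.png

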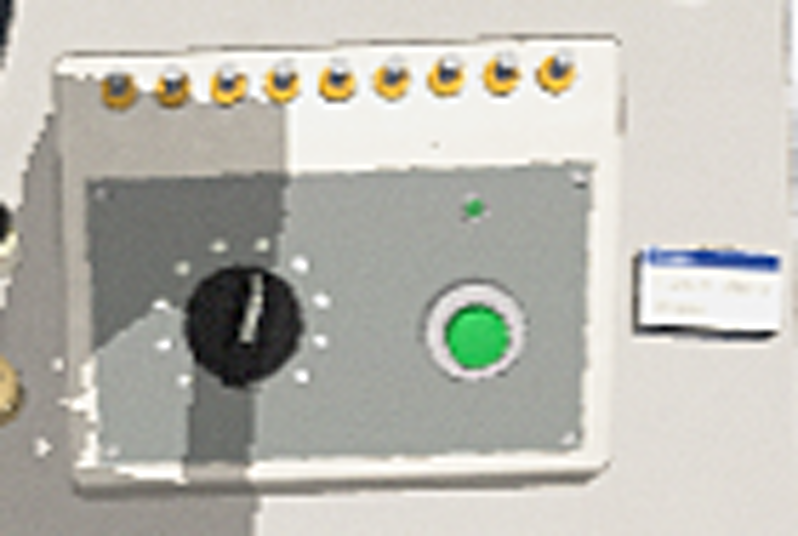

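View pics/s1.png

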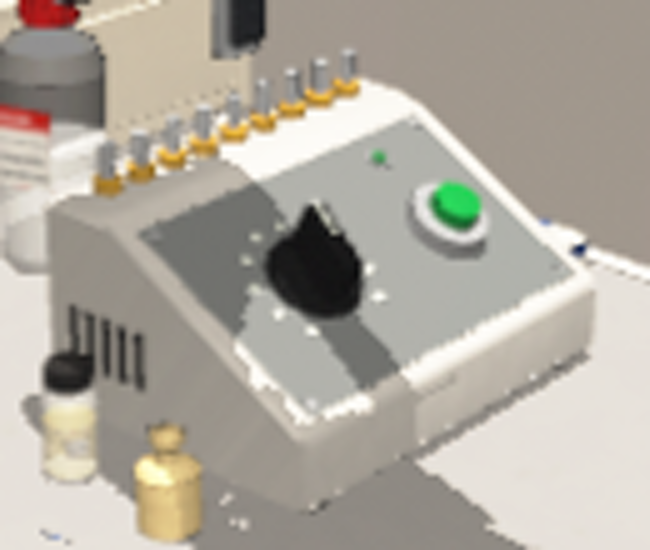

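Top crop: the ten dots ring the knob (first dot at (184,380), fifth-click dot at (262,244)). The pointer line runs from (245,340) to (256,280). The button top is at about (478,335) and the collar centre at (475,331). The scene crop shows the vial and weight close to the unit's left side, with the button top near (461,200). Next I'll fit the panel pose.

```bash
cat > h.py <<'E'
import pickle,numpy as np
from scipy.spatial.transform import Rotation as R
def rot(q): return R.from_quat(np.r_[q[1:],q[0]])
def proj(c,P):
    v=rot(c["attitude"]).inv().apply(np.atleast_2d(P)-c["origin"])
    return np.c_[c["fx"]*v[:,0]/v[:,2]+c["cx"],c["fy"]*v[:,1]/v[:,2]+c["cy"]]
def ray(c,uv,z):
    v=rot(c["attitude"]).apply([(uv[0]-c["cx"])/c["fx"],(uv[1]-c["cy"])/c["fy"],1])
    return c["origin"]+v*(z-c["origin"][2])/v[2]
def panel(yaw): # columns panel axes in world
    return R.from_euler("z",yaw)*R.from_euler("y",-0.5)
E
python3 - <<'E'
from h import *
from scipy.optimize import least_squares
d=pickle.load(open("c0.pkl","rb"));T,S=d["top"],d["scene"]
f=lambda p,s,o:(np.array(p)+.5)/s-.5+np.array(o)
dots=f([(184,380),(163,345),(161,304),(182,267),(218,246),(262,244),(300,264),(321,299),(320,341),(302,376)],5.7,(255,122))
bt=f([(478,336)],5.7,(255,122));bs=f([(461,200)],5,(220,150)); co=f([(475,331)],5.7,(255,122))
a=np.radians(135-30*np.arange(10));D=np.c_[.034*np.cos(a),.034*np.sin(a),0*a+.0005]
B=np.array([[0,-.095,.022]]);C=np.array([[0,-.095,.012]])
def res(x,full=0):
    Rm=panel(x[3]);g=lambda P:Rm.apply(P)+x[:3]
    e=[proj(T,g(D))-dots,proj(T,g(B))-bt,proj(T,g(C))-co,2*(proj(S,g(B))-bs)]
    return np.vstack(e).ravel()
r=least_squares(res,[.48,-.16,.08,0]);x=r.x
print(x,np.abs(r.fun).round(2).reshape(-1,2).tolist())
# unit corners from top edges: back corners z .116, front lower edge
for p in [(55,58),(618,40)]: print("back",ray(T,f([p],5.7,(255,122))[0],.116))
for p in [(75,470),(605,468)]: print("front top",ray(T,f([p],5.7,(255,122))[0],.045))
Rm=panel(x[3])
# pointer
for p,rr in [((256,280),.022),]:
    zt=x[2]+.032*np.cos(.5)
    for it in range(3):
        P=ray(T,f([p],5.7,(255,122))[0],zt);l=Rm.inv().apply(P-x[:3]);zt=zt+(.032-l[2])*np.cos(.5)*1.0
    print("ptr local",l,np.degrees(np.arctan2(l[1],l[0])))
for n,p in [("vial",(252,160)),("wt",(252,189)),("box",(379,172)),("mk",(285,274))]:print(n,ray(T,p,.05 if n in("vial","wt") else .015))
E
```

```text
[ 0.59797989 -0.12163672  0.07658966 -0.00567164] [[0.08, 0.34], [0.09, 0.28], [0.42, 0.21], [0.43, 0.04], [0.6, 0.07], [0.37, 0.4], [0.12, 0.52], [0.03, 0.63], [0.04, 0.4], [0.61, 0.36], [0.24, 0.24], [0.23, 0.08], [1.05, 0.33]]
back [ 0.70008337 -0.04518131  0.116     ]
back [ 0.70490533 -0.27332558  0.116     ]
front top [ 0.54083895 -0.05016909  0.045     ]
front top [ 0.54085634 -0.27646521  0.045     ]
ptr local [ 0.02675683 -0.00478928  0.03179813] -10.148064592714725
vial [ 0.65104301 -0.01071233  0.05      ]
wt [ 0.57764854 -0.01148731  0.05      ]
box [ 0.62668048 -0.33036913  0.015     ]
mk [ 0.37077058 -0.09192762  0.015     ]
```

```bash
cat >> h.py <<'E'
def tool(yaw,bar_deg): # tool orientation, z into panel, y at bar-90deg
    b=np.radians(bar_deg-90);y=np.array([np.cos(b),np.sin(b),0]);z=np.array([0,0,-1.]);
    return panel(yaw)*R.from_matrix(np.c_[np.cross(y,z),y,z])
def step(o,pos,Rt):
    return ((np.array(pos)-o["eef_pos"])/.05).round(3),(Rt*rot(o["eef_rot"]).inv()).as_rotvec().round(4)
E
python3 - <<'E'
from h import *
from bench import ctrl
o=ctrl.get_obs()
print(step(o,[.545,-.122,.175],tool(0,-15)))
E
```

```text
(array([-0.59 , -2.442, -1.109]), array([ 0.4553, -0.3514, -1.7899]))
```

>>> move_arm:
  plan: [-0.3,-1.2,0,0.15,-0.12,-0.6,-0.59,-2.44,-0.6,0.455,-0.351,-1.79,-0.59,-2.44,-0.6,0.455,-0.351,-1.79,-0.59,-2.44,-0.6,0.455,-0.351,-1.79,-0.59,-2.44,-0.6,0.455,-0.351,-1.79,-0.59,-2.44,-0.6,0.455,-0.351,-1.79,-0.59,-2.44,-0.6,0.455,-0.351,-1.79,-0.59,-2.44,-1.1,0.455,-0.351,-1.79,-0.59,-2.44,-1.1,0.455,-0.351,-1.79,-0.59,-2.44,-1.1,0.455,-0.351,-1.79]

```text
time_s: 1.35
eef_pos: [0.5448, -0.1219, 0.1754]
eef_rot: [-0.032, 0.961, -0.128, 0.244]
wrist_force: [-0.5, -1.3, -0.0]
opening: 0.997
grasp_force: 0.0
```

Run:
```python
from h import *
from bench import ctrl
import cv2
o=ctrl.get_obs();print(o["q"],o["time_s"]);print(step(o,[.545,-.122,.175],tool(0,-15)))
c=ctrl.camera("wrist");cv2.imwrite("pics/w1.png",cv2.resize(c["pixels"],(800,600))[:,:,::-1])
pickle.dump(c,open("w1.pkl","wb"));print({k:v for k,v in c.items() if k!="pixels"})
```

```text
[-0.59116813 -0.08393819  2.09001421  0.39917986  0.75193723  1.00299576] 1.35
(array([ 0.003, -0.002, -0.008]), array([-0.0003, -0.0022,  0.0021]))
{'fx': 302.23545973008316, 'fy': 302.23545973008316, 'cx': 278.1415722263663, 'cy': 212.00997708844562, 'origin': array([ 0.54562158, -0.14150558,  0.33756506]), 'attitude': array([ 0.09953685, -0.61232718,  0.78387364, -0.02626701])}
```

View pics/w1.png

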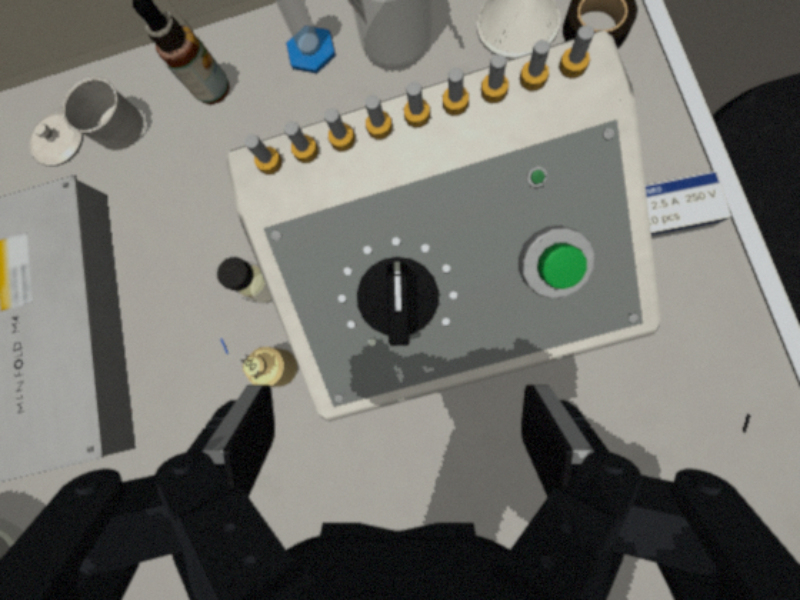

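Wrist view: the pointer line at (398,262–310) points straight at dot 5 (396,241), so the knob is in click 5. The fingers are aligned with the bar and the button is at (563,266). I'll refit using both views.

Run:
```python
from h import *
from bench import ctrl
from scipy.optimize import least_squares
d=pickle.load(open("c0.pkl","rb"));T,S=d["top"],d["scene"];W=pickle.load(open("w1.pkl","rb"))
f=lambda p,s,o:(np.array(p)+.5)/s-.5+np.array(o)
dots=f([(184,380),(163,345),(161,304),(182,267),(218,246),(262,244),(300,264),(321,299),(320,341),(302,376)],5.7,(255,122))
dw=f([(371,343),(351,324),(341,298),(348,271),(367,250),(396,241),(425,248),(446,268),(453,295),(446,322)],10/7,(0,0))
bw=f([(563,266)],10/7,(0,0))
bt=f([(478,336)],5.7,(255,122));bs=f([(461,200)],5,(220,150))
a=np.radians(135-30*np.arange(10));D=np.c_[.034*np.cos(a),.034*np.sin(a),0*a+.0005]
B=np.array([[0,-.095,.022]])
def fit(us,zp=True):
    def res(x):
        Rm=panel(x[3]);g=lambda P:Rm.apply(P)+x[:3];e=[]
        if "t" in us:e+=[proj(T,g(D))-dots,proj(T,g(B))-bt]
        if "w" in us:e+=[proj(W,g(D))-dw,proj(W,g(B))-bw]
        if "s" in us:e+=[2*(proj(S,g(B))-bs)]
        return np.r_[np.vstack(e).ravel(),(x[2]-.079)*2000*zp]
    r=least_squares(res,[.598,-.12,.08,0]);return r.x,np.sqrt(np.mean(r.fun**2))
for us in("tws","w","ws","t"):print(us,*fit(us))
print(fit("tws",False))
x=fit("tws")[0];Rm=panel(x[3])
P=Rm.apply([[0,0,.032],[.022*np.cos(-np.pi/12),-.022*np.sin(np.pi/12),.032]])+x[:3]
print(proj(W,P)*10/7)
```

```text
tws [ 0.59903099 -0.12088696  0.07875362  0.00564843] 0.7723595118782722
w [ 0.59923777 -0.12080832  0.07897796  0.01113683] 0.6231195480468955
ws [ 0.5992077  -0.1208229   0.07874377  0.00454963] 0.9591493845588094
t [ 0.59766296 -0.12135338  0.07900858  0.01173181] 0.21830889760455083
(array([ 0.59926054, -0.12087893,  0.07772932,  0.00592953]), np.float64(0.754946124933817))
[[397.34215712 314.62595633]
 [397.01964562 275.38599789]]
```

```bash
cat >> h.py <<'E'
X0=np.array([.5988,-.121,.0787]);YAW=.008
def at(h,lat=(0,0)): return panel(YAW).apply([lat[0],lat[1],h])+X0
E
python3 - <<'E'
from h import *
from bench import ctrl
o=ctrl.get_obs()
for h in(.05,.011):print(step(o,at(h),tool(YAW,-15)))
E
```

```text
(array([ 0.614, -0.007, -1.044]), array([-0.0033, -0.002 ,  0.0162]))
(array([ 0.987, -0.004, -1.729]), array([-0.0033, -0.002 ,  0.0162]))
```

>>> move_arm:
  plan: [0.3,0,-0.5,0,0,0.01,0.61,0,-1.04,-0.003,-0.002,0.016,0.61,0,-1.04,-0.003,-0.002,0.016,0.8,0,-1.38,-0.003,-0.002,0.016,0.98,0,-1.72,-0.003,-0.002,0.016,0.98,0,-1.72,-0.003,-0.002,0.016,0.98,0,-1.72,-0.003,-0.002,0.016]
  grip: 45

```text
time_s: 2.28
eef_pos: [0.5946, -0.1222, 0.0914]
eef_rot: [-0.032, 0.962, -0.116, 0.246]
wrist_force: [-0.2, -0.4, 0.7]
opening: 0.528
grasp_force: 0.0
```

>>> move_arm:
  plan: [0,0,0,0,0,0,0,0,0,0,0,0,0,0,0,0,0,0,0,0,0,0,0,0,0,0,0,0,0,0]
  grip: 5

```text
time_s: 2.9
eef_pos: [0.5946, -0.1227, 0.0914]
eef_rot: [-0.032, 0.962, -0.116, 0.246]
wrist_force: [-7.8, -3.0, 8.4]
opening: 0.125
grasp_force: 60.0
```

Run:
```python
from h import *
from bench import ctrl
import cv2
o=ctrl.get_obs();print(o["q"],o["time_s"],o["torque"],o["wrist_force"]);print(step(o,at(.011),tool(YAW,-15)))
c=ctrl.camera("wrist");cv2.imwrite("pics/w2.png",c["pixels"][:,:,::-1])
n=panel(YAW).apply([0,0,1])
print("n",n)
for a in (40,80,120,160,166):print(a,(n*np.radians(a)).round(3))
```

```text
[-0.53349631  0.18113772  2.022781    0.49015721  0.55333865  0.90715041] 2.9 [-0.17789576  0.69119033 -0.0456287 ] [-7.81346499 -2.99630596  8.43033549]
(array([-0.021,  0.034, -0.06 ]), array([ 0.0067,  0.0009, -0.0121]))
n [-0.4794102  -0.00383536  0.87758256]
40 [-0.335 -0.003  0.613]
80 [-0.669 -0.005  1.225]
120 [-1.004 -0.008  1.838]
160 [-1.339 -0.011  2.451]
166 [-1.389 -0.011  2.543]
```

View pics/w2.png

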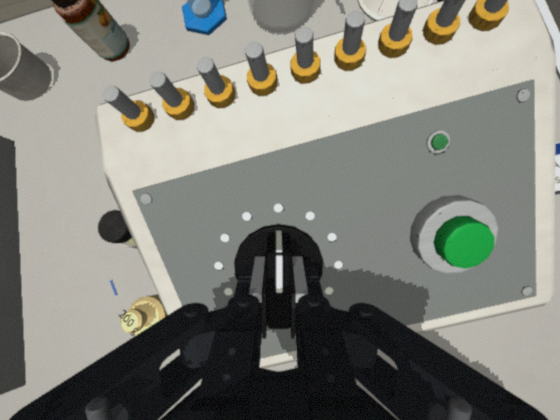

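The knob bar is gripped, between the two fingers at about (280,290). Now I'll turn it anticlockwise.

>>> move_arm:
  plan: [-0.01,0,0.02,-0.084,-0.001,0.153,-0.01,0,0.02,-0.167,-0.001,0.306,-0.01,0,0.02,-0.251,-0.002,0.46,-0.01,0,0.02,-0.335,-0.003,0.613,-0.01,0,0.02,-0.335,-0.003,0.613]

```text
time_s: 3.58
eef_pos: [0.5943, -0.1217, 0.0914]
eef_rot: [0.054, 0.943, 0.221, 0.241]
wrist_force: [6.9, 1.3, -6.3]
opening: 0.121
grasp_force: 60.6
```

```bash
cat > st.py <<'E'
from h import *
from bench import ctrl
o=ctrl.get_obs();Rm=panel(YAW)
y=Rm.inv().apply(rot(o["eef_rot"]).apply([0,1,0]))
print("t",o["time_s"],"bar deg",np.degrees(np.arctan2(y[1],y[0]))+90,"pos",Rm.inv().apply(o["eef_pos"]-X0)*1000,"q6",o["q"][5])
print("F panel",Rm.inv().apply(o["wrist_force"]).round(1),"M",Rm.inv().apply(o["torque"]).round(2),"open",o["opening"]*85,o["grasp_force"])
E
python3 st.py
```

```text
t 3.575 bar deg 25.869332167319314 pos [ 2.10508311 -0.66173356 13.28176431] q6 0.2092115941433495
F panel [ 3.   1.3 -8.8] M [ 0.33 -0.31 -0.08] open 10.249065530398271 60.64239263534546
```

>>> move_arm:
  plan: [0,0,0,-0.084,-0.001,0.153,0,0,0,-0.167,-0.001,0.306,0,0,0,-0.251,-0.002,0.46,0,0,0,-0.335,-0.003,0.613,0,0,0,-0.418,-0.003,0.766,0,0,0,-0.502,-0.004,0.919,0,0,0,-0.586,-0.004,1.073,0,0,0,-0.669,-0.005,1.225,0,0,0,-0.669,-0.005,1.225]

```text
time_s: 4.7
eef_pos: [0.5928, -0.1209, 0.0904]
eef_rot: [0.195, 0.582, 0.775, 0.15]
wrist_force: [-5.1, 2.3, 0.6]
opening: 0.125
grasp_force: 62.2
```

```bash
python3 st.py
```

```text
t 4.7 bar deg 105.67577834014789 pos [ 0.32446664  0.1492912  13.19241661] q6 -1.179531986559016
F panel [-4.2  2.3  3. ] M [0.7  1.02 0.04] open 10.624899695629543 62.235045433044434
```

>>> move_arm:
  plan: [0,0,0,-0.084,-0.001,0.153,0,0,0,-0.167,-0.001,0.306,0,0,0,-0.251,-0.002,0.46,0,0,0,-0.31,-0.003,0.567,0,0,0,-0.335,-0.003,0.613,0,0,0,-0.335,-0.003,0.613,0,0,0,-0.335,-0.003,0.613]

```text
time_s: 5.58
eef_pos: [0.5921, -0.1215, 0.09]
eef_rot: [0.234, 0.283, 0.927, 0.074]
wrist_force: [-11.6, -0.8, 3.8]
opening: 0.12
grasp_force: 62.9
```

```bash
python3 st.py
```

```text
t 5.575 bar deg 145.5363526911264 pos [-0.45325526 -0.42266393 13.17294365] q6 -1.8758108762933916
F panel [-8.4 -0.7  8.9] M [ 0.06  1.84 -0.02] open 10.164263362842396 62.90961742401123
```

>>> move_arm:
  plan: [0,0,0,-0.025,0,0.046,0,0,0,-0.025,0,0.046,0,0,0,-0.025,0,0.046]

```text
time_s: 5.95
eef_pos: [0.5921, -0.1215, 0.0901]
eef_rot: [0.236, 0.261, 0.934, 0.068]
wrist_force: [-12.7, -1.4, 3.7]
opening: 0.126
grasp_force: 69.8
```

```bash
python3 st.py
```

```text
t 5.95 bar deg 148.30490118307512 pos [-0.40704151 -0.44980633 13.18133899] q6 -1.9258818180338344
F panel [-9.4 -1.3  9.4] M [ 0.    1.78 -1.35] open 10.704422958504944 69.833772299462
```

The stop is firm: the moment jumped to -1.35 N m. Now 162° back clockwise.

>>> move_arm:
  plan: [0,0,0,0.084,0.001,-0.153,0,0,0,0.167,0.001,-0.306,0,0,0,0.251,0.002,-0.46,0,0,0,0.335,0.003,-0.613,0,0,0,0.418,0.003,-0.766,0,0,0,0.502,0.004,-0.919,0,0,0,0.586,0.004,-1.073,0,0,0,0.669,0.005,-1.225,0,0,0,0.669,0.005,-1.225]

```text
time_s: 7.08
eef_pos: [0.5936, -0.121, 0.091]
eef_rot: [0.138, 0.798, 0.55, 0.204]
wrist_force: [-0.4, 4.6, -0.0]
opening: 0.123
grasp_force: 61.8
```

>>> move_arm:
  plan: [0,0,0,0.084,0.001,-0.153,0,0,0,0.167,0.001,-0.306,0,0,0,0.251,0.002,-0.46,0,0,0,0.335,0.003,-0.613,0,0,0,0.418,0.003,-0.766,0,0,0,0.502,0.004,-0.919,0,0,0,0.586,0.004,-1.073,0,0,0,0.669,0.005,-1.225,0,0,0,0.669,0.005,-1.225]

```text
time_s: 8.2
eef_pos: [0.5945, -0.1227, 0.0915]
eef_rot: [-0.024, 0.965, -0.089, 0.247]
wrist_force: [6.2, -1.0, -7.5]
opening: 0.127
grasp_force: 60.7
```

```bash
python3 st.py
```

```text
t 8.2 bar deg -11.030363148278113 pos [ 2.29678128 -1.66445015 13.28442976] q6 0.8527414877112126
F panel [ 1.8 -1.  -9.5] M [-0.03 -0.05 -0.06] open 10.834667060093231 60.65401554107666
```

>>> move_arm:
  plan: [0,0,0,0.026,0,-0.047,0,0,0,0.026,0,-0.047,0,0,0,0.026,0,-0.047,0,0,0,0.026,0,-0.047]

```text
time_s: 8.7
eef_pos: [0.5944, -0.1228, 0.0915]
eef_rot: [-0.031, 0.962, -0.114, 0.246]
wrist_force: [4.8, -1.6, -7.2]
opening: 0.126
grasp_force: 60.6
```

>>> move_arm:
  plan: [0,0,0,0,0,0,0,0,0,0,0,0,0,0,0,0,0,0,0,0,0,0,0,0,-0.2,0,0.36,0,0,0,-0.5,0,0.9,0,0,0,-0.9,0,1.6,0,0,0,-0.9,0,1.6,0,0,0,-0.9,0,1.6,0,0,0]
  grip: 45

```text
time_s: 9.82
eef_pos: [0.549, -0.122, 0.1712]
eef_rot: [-0.032, 0.962, -0.116, 0.246]
wrist_force: [0.5, 0.5, 0.0]
opening: 0.524
grasp_force: 0.0
```

```bash
python3 st.py
python3 - <<'E'
from h import *
from bench import ctrl
import cv2
c=ctrl.camera("wrist");cv2.imwrite("pics/w3.png",c["pixels"][:,:,::-1]);pickle.dump(c,open("w3.pkl","wb"))
o=ctrl.get_obs()
for h in(.06,.025):
  P=panel(YAW).apply([0,-.095,h])+X0
  print(step(o,P,rot(o["eef_rot"])))
B=panel(YAW).apply([[0,-.095,.022],[0,0,0.032],[.034*np.cos(.262),-.034*np.sin(.262),0]])+X0
print(proj(c,B))
E
```

```text
t 9.825 bar deg -14.232342868958355 pos [  0.61857539  -0.58876769 105.02554423] q6 0.9689887958429079
F panel [ 0.5  0.5 -0.2] M [-0.01  0.22 -0.  ] open 44.5553058372875 0.0
(array([ 0.441, -1.89 , -0.782]), array([0., 0., 0.]))
(array([ 0.776, -1.887, -1.396]), array([0., 0., 0.]))
[[399.35384842 191.90444044]
 [279.36165651 225.09251961]
 [279.80651535 172.81967824]]
```

View pics/w3.png

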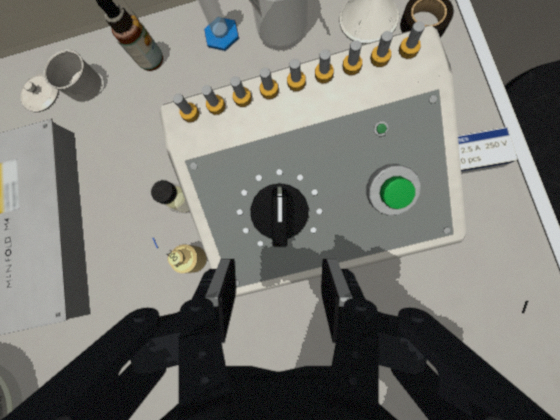

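The pointer still lines up with dot 5 at (279,172). The button at (399,193) matches the prediction of (399,192). Next I'll shut the fingers and press.

>>> move_arm:
  plan: [0,-0.6,0,0,0,0,0.2,-1.3,-0.3,0,0,0,0.44,-1.89,-0.78,0,0,0,0.44,-1.89,-0.78,0,0,0,0.6,-1.89,-1.08,0,0,0,0.73,-1.89,-1.31,0,0,0,0.73,-1.89,-1.31,0,0,0]
  grip: 0

```text
time_s: 10.75
eef_pos: [0.5851, -0.2151, 0.1045]
eef_rot: [-0.033, 0.962, -0.116, 0.244]
wrist_force: [0.3, 0.1, 0.5]
opening: -0.001
grasp_force: 0.0
```

```bash
python3 st.py
```

```text
t 10.75 bar deg -14.229111879994122 pos [ -0.29465127 -93.9839821   29.55261094] q6 0.723494847048955
F panel [0.5 0.1 0.3] M [0.06 0.26 0.01] open -0.11156970276143006 0.0
```

>>> move_arm:
  plan: [0.05,0,-0.09,0,0,0,0.09,0,-0.16,0,0,0,0.115,0,-0.21,0,0,0,0.115,0,-0.21,0,0,0]

```text
time_s: 11.25
eef_pos: [0.5916, -0.2165, 0.0957]
eef_rot: [-0.032, 0.962, -0.116, 0.246]
wrist_force: [-1.0, 1.9, 4.3]
opening: -0.002
grasp_force: 1.8
```

```bash
python3 st.py
```

```text
t 11.25 bar deg -14.232983045955407 pos [  1.15925344 -95.45171279  18.74096852] q6 0.7150351202905784
F panel [1.2 1.9 4.3] M [0.24 0.07 0.02] open -0.16177723423791607 1.8075099802899786
```

>>> move_arm:
  plan: [0.015,0,-0.028,0,0,0,0.03,0,-0.055,0,0,0,0.03,0,-0.055,0,0,0]

```text
time_s: 11.62
eef_pos: [0.5931, -0.2165, 0.093]
eef_rot: [-0.032, 0.962, -0.116, 0.246]
wrist_force: [-2.1, 1.8, 5.6]
opening: -0.002
grasp_force: 2.9
```

```bash
python3 st.py
```

```text
t 11.625 bar deg -14.234223198150247 pos [  1.12764291 -95.43846459  15.62515707] q6 0.7127757076429548
F panel [0.9 1.9 6. ] M [ 0.45 -0.02 -0.03] open -0.16970445741964296 2.887220041338878
```

>>> move_arm:
  plan: [0.015,0,-0.028,0,0,0,0.015,0,-0.028,0,0,0,0.015,0,-0.028,0,0,0]

```text
time_s: 12.0
eef_pos: [0.5934, -0.2165, 0.0927]
eef_rot: [-0.032, 0.962, -0.116, 0.246]
wrist_force: [-15.9, 4.0, 22.4]
opening: 0.001
grasp_force: 13.5
```

```bash
python3 st.py
```

```text
t 12.0 bar deg -14.176381345885872 pos [  1.28053471 -95.47919154  15.25628462] q6 0.7116566906636473
F panel [-3.2  4.2 27.3] M [ 0.87  0.98 -0.04] open 0.05838878109139094 13.498252895660698
```

Bottomed at 27 N, so the button is fully in. Retreating.

>>> move_arm:
  plan: [-0.1,0,0.18,0,0,0,-0.4,0,0.75,0,0,0,-0.9,0,1.6,0,0,0,-0.9,0,1.6,0,0,0,-0.9,0,1.6,0,0,0,-0.9,0,1.6,0,0,0]

```text
time_s: 12.75
eef_pos: [0.5481, -0.2159, 0.1695]
eef_rot: [-0.033, 0.962, -0.116, 0.244]
wrist_force: [-0.1, -0.6, -0.4]
opening: 0.0
grasp_force: 0.0
```

```bash
python3 st.py
python3 - <<'E'
from bench import ctrl
import cv2
c=ctrl.camera("wrist");cv2.imwrite("pics/w4.png",c["pixels"][:,:,::-1])
E
```

```text
t 12.75 bar deg -14.282106614886871 pos [ -1.65456482 -94.49764872 104.36612481] q6 0.7620872184754474
F panel [-0.3 -0.6 -0.3] M [-0.01  0.21  0.04] open 0.04088685131473401 0.0
```

View pics/w4.png

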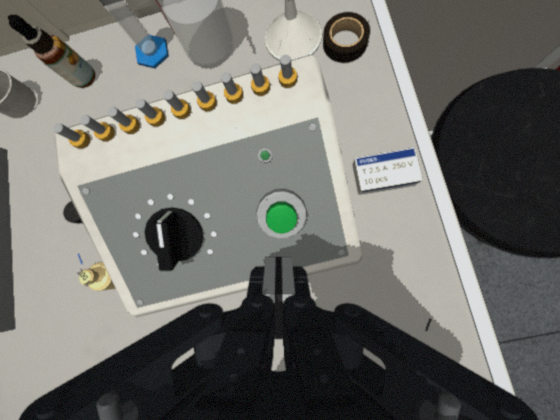

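The fingers are clear and the button is up at (282,218). The bystanders are in place. The pointer line (160,245)–(166,212) looks slightly skewed, so I'll check it numerically.

Run:
```python
from h import *
from bench import ctrl
import cv2
c=ctrl.camera("wrist")
print([(a,proj(c,panel(YAW).apply([[0,0,.032],[.022*np.cos(np.radians(a)),.022*np.sin(np.radians(a)),.032]])+X0).round(0).tolist()) for a in(-45,-30,-20,-15,-10,0,15)])
im=c["pixels"][180:285,110:235]
b=cv2.resize(im,None,fx=5,fy=5,interpolation=cv2.INTER_CUBIC)
for a,col in((-15,(255,0,0)),(-30,(0,255,0))):
    r=np.radians(a);p=proj(c,panel(YAW).apply([[-.02*np.cos(r),-.02*np.sin(r),.032],[.022*np.cos(r),.022*np.sin(r),.032]])+X0)
    p=((p-[110,180]+.5)*5).astype(int);cv2.line(b,tuple(map(int,p[0])),tuple(map(int,p[1])),col,1)
cv2.imwrite("pics/w5.png",b[:,:,::-1])
```

```text
[(-45, [[162.0, 250.0], [174.0, 228.0]]), (-30, [[162.0, 250.0], [167.0, 225.0]]), (-20, [[162.0, 250.0], [162.0, 224.0]]), (-15, [[162.0, 250.0], [159.0, 224.0]]), (-10, [[162.0, 250.0], [156.0, 224.0]]), (0, [[162.0, 250.0], [152.0, 225.0]]), (15, [[162.0, 250.0], [145.0, 227.0]])]
```

View pics/w5.png

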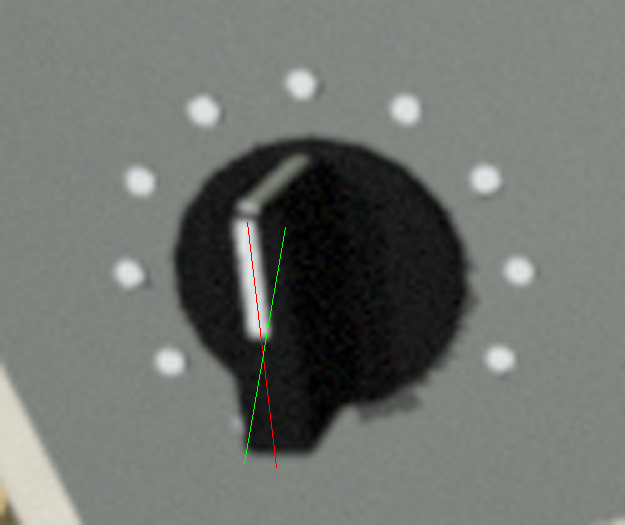

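The top line matches the -15° overlay; the grey stroke is the line running on down the bar's front face. The knob is in click 5, so I'm handing in.

```bash
python3 -c "
from bench import ctrl
print(ctrl.hand_in())"
```

```text
the job is handed in; nothing more can be done
None
```

I turned the knob to its anticlockwise stop and back to the fifth click, pressed the green button fully in and let it come back up, saw nothing disturbed, and handed the job in; no verdict was returned.

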